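# Count along the slide rack and file the box in the third gap

## Robot

A 7-joint arm with a two-finger parallel gripper is mounted at the origin on the work surface. World frame = base frame: x ahead of the robot, y to its left, z up, the work surface at z = 0. Lengths are in mm, angles in rad, forces in N, time in s.
With the tool pointing down it reaches from about 400 to 875 mm from the base axis. Payload 4.4 kg.
Tool frame: the origin (TCP) lies at the very end of the fingers, on their centre line; the grasp point (between the pads) lies 19 mm behind it; z points along the fingers, x is the direction in which the jaws open and shut, and the axes are right-handed (so a half turn about z gives the same grasp; the last joint's range is limited). The gripper opens to 85 mm and grips with 20 to 120 N. Pads are 22 mm wide; open, the fingers measure 114 mm over their backs; the gripper's body (76 mm by 85 mm) begins 54 mm behind the grasp point. The pads swing forward as they close: fully open they stand 13 mm farther back than shut.
Start: joints at [1.265, 0.628, 0.038, 1.517, -0.027, 0.996, -0.02], TCP at [154.408, -631.408, 231.313] pointing down, gripper open.
Joint ranges: [-3.06, 3.06], [-0.37, 2.12], [-1.25, 1.32], [0.18, 2.47], [-1.1, 4.24], [0.23, 1.98], [-2.94, 2.94]. Speed limits (rad/s): [2.57, 2.57, 3.14, 3.14, 3.14, 3.14, 3.14].

## Interface

Orientations are given as [roll, pitch, yaw] about the fixed x, y, z axes, in that order (R = Rz(yaw) Ry(pitch) Rx(roll)).
In Python, from cell import ctrl, get_image, job, models gives the robot as it stands.
- The arm moves only by the tool move_arm, never from a script. Its argument "moves" is a list that holds one entry, the list of rows, each a list of 6 numbers: the shift along the tool's x, y, z in m, then the turn, a rotation vector about the tool's x, y, z in rad. A call has 1 to 20 rows; each row is the pose to reach, as a shift and turn from the pose commanded when the call began, along the tool's axes at that moment; what a row does not reach only later rows make up. A row lasts 1/8 s, in which the tool goes at most 62.5 mm and 10.7 degrees, less where a joint would pass 70% of its speed; a pose out of reach is approached as far as the arm can. A call with a gripper value outside its range is refused whole. "jaw" is the opening, from 0 (shut) to 1 (fully open), set as the call begins (left out, the last holds). The fingers move at their own pace and stop on an object; the grip force is fixed at half the most. Time passes only in rows, so rows that repeat a pose let the fingers close. It gives the time, the measured TCP pose, the force and the opening at its end, in the units of the state.
- ctrl.read_state(): the state, without advancing time (a new reading comes with each control period).
- get_image(name): name is "scene" or "top"; returns a dict with "color" (420x560x3 uint8, blue, green, red), "fov_y" (degrees; the focal length in pixels is half the picture's height over the tangent of half this angle, whatever the lens; pixels are square), "cx", "cy" (the principal point, pixels), "k1" (the pictures are not rectified: a ray, as slopes to the right and down, at radius r is drawn at 1 + k1 r^2 times it, then the intrinsics apply), "origin" and "orientation" of the camera in the world. Camera axes: x right, y up, looking along -z (the intrinsics and any distortion apply to the point x, -y, -z); pixel columns grow to the right and rows downward; lengths in mm; the calibration is good to about 2 mm. A picture is of the moment at which its call begins. There is no depth.
- job.finish_job(): hands the job in, once; it reports no verdict.
Trained networks look in the newest picture that a camera, given by its name, has taken for a name from the list of things; names that differ only in an ending like _2 or _b are one class to them, and where a whole thing is asked for, a point or a joint stands for the part that bears it (a point fixed in the world has none). Each returns a list of dicts, best first, with "score" (0 to 1); they miss things now and then, are a little off and sometimes report something else, mostly with a low value. They report only what shows in the picture. A call takes as long as a camera call.
- models.cut_out(camera, thing): "pixels" (420x560 bool, what is visible of it) and "uv" ([column, row] in pixels, amid what is visible of it).
- models.place_of(camera, thing): "uv" ([column, row] in pixels: a listed point, or the origin of a listed thing).
The state is a dict: "clock": time; "qpos": joint angles; "qd": joint speeds; "tau": joint torques, N m; "eef_pos": TCP position; "tool_rot": TCP orientation; "force": force on the tool from outside, world axes, zero at the start; "torque": the same for the moment, N m; "width": finger opening in mm.
Only numpy, scipy, OpenCV 4.12 (cv2) and the standard library are available. Lean on these libraries where they do the work, as an engineer would, in place of code of your own. Each camera call takes 0.05 s, during which the arm holds its last target.

## Task

Start at the end of the slide rack that carries the round ball and run a closed fingertip along its row of springy tabs, flicking over one tab per gap to count the gaps, full or empty; stop at the third tab and do not flick the others. Then slide the white slide box waiting in the channel along the rack's front until it faces that third gap, and push it in, without lifting or tipping it, fully home against the back stop. Leave everything else where it stands and finish clear.

Things in the scene. Friction and masses are not known exactly. Their poses are not given: they have to be found in the camera images.
- rack: Fixed grey divider rack, gaps open towards the robot and above. Origin: on the bench top, midway along the line of the divider fronts; rack's own x points into the gaps, away from the robot; y to the rack's left as the robot sees it. Six gaps, centres at y = +120, +72, +24, -24, -72, -120 mm (gap1 to gap6), 44 mm clear between dividers 4 mm thick, tops 50 mm above the bench; gap floor at z = 6 mm; back stop face at x = 80 mm, 30 mm tall
- channel (a point): Middle of the flat channel along the rack's front, on its floor (6 mm above the bench): rack x = -94 to 0 mm, 304 mm long along rack y, open at both ends. On the robot's side a low lip, rack x = -100 to -94 mm, top 14 mm above the bench
- rail (a point): Middle of the top of the index rail, a flat bar across all six gaps on top of the dividers (rack x = 44 to 56 mm, z = 50 to 56 mm) that carries the six tabs, one over the middle of each gap
- box_centre (a point): Centre of the white slide box to be filed: loose, 90 (along its x) by 34 by 38 mm tall, about 0.1 to 0.2 kg, standing in the front channel, its long side pointing into the rack (its x about parallel to the rack's x). 4 mm of play along x between lip and divider fronts. Fully home its centre is at rack x = 35 mm and its near end sticks 10 mm out of the gap
- post_round: Steel ball, 26 mm across, on a short stem on top of one end wall of the rack, at rack x = 80 mm, y = +148 or -148 mm (either end); marks the end from which to count. Origin at the stem's foot, 50 mm above the bench; the ball's top is 87 mm above the bench
- post_square: Steel square block, 22 mm, on a stem on the other end wall, otherwise like the ball's post
- tab1 (a joint): Lean of the springy black tab over gap1, hinged on the rail at rack x = 50 mm, y = +120 mm, z = 56 mm; 14 mm wide along rack x, 3 mm thick with a 6 mm bead on top, top 85 mm above the bench. 0 = upright; positive leans to rack -y, negative to +y, up to 1.35; springs back; a passing fingertip bends it with 1 to 2 N
- tab2 (a joint): Lean of the springy black tab over gap2, hinged on the rail at rack x = 50 mm, y = +72 mm, z = 56 mm; 14 mm wide along rack x, 3 mm thick with a 6 mm bead on top, top 85 mm above the bench. 0 = upright; positive leans to rack -y, negative to +y, up to 1.35; springs back; a passing fingertip bends it with 1 to 2 N
- tab3 (a joint): Lean of the springy black tab over gap3, hinged on the rail at rack x = 50 mm, y = +24 mm, z = 56 mm; 14 mm wide along rack x, 3 mm thick with a 6 mm bead on top, top 85 mm above the bench. 0 = upright; positive leans to rack -y, negative to +y, up to 1.35; springs back; a passing fingertip bends it with 1 to 2 N
- tab4 (a joint): Lean of the springy black tab over gap4, hinged on the rail at rack x = 50 mm, y = -24 mm, z = 56 mm; 14 mm wide along rack x, 3 mm thick with a 6 mm bead on top, top 85 mm above the bench. 0 = upright; positive leans to rack -y, negative to +y, up to 1.35; springs back; a passing fingertip bends it with 1 to 2 N
- tab5 (a joint): Lean of the springy black tab over gap5, hinged on the rail at rack x = 50 mm, y = -72 mm, z = 56 mm; 14 mm wide along rack x, 3 mm thick with a 6 mm bead on top, top 85 mm above the bench. 0 = upright; positive leans to rack -y, negative to +y, up to 1.35; springs back; a passing fingertip bends it with 1 to 2 N
- tab6 (a joint): Lean of the springy black tab over gap6, hinged on the rail at rack x = 50 mm, y = -120 mm, z = 56 mm; 14 mm wide along rack x, 3 mm thick with a 6 mm bead on top, top 85 mm above the bench. 0 = upright; positive leans to rack -y, negative to +y, up to 1.35; springs back; a passing fingertip bends it with 1 to 2 N
- filed_a: Bystander: shorter white box, 66 by 34 by 36 mm, already filed in gap2 or gap6 (origin under its centre)
- filed_b: Bystander: shorter, thinner white box, 66 by 26 by 38 mm, in the other of gap2 and gap6 (origin under its centre)
- dropper: Bystander: amber dropper bottle, 38 mm across, 85 mm tall, on the bench (origin under its centre)
- jar: Bystander: clear jar with white lid, 64 mm across, 75 mm tall (origin under its centre)
- beaker: Bystander: glass beaker, 70 mm across, 90 mm tall (origin under its centre)
- dish: Bystander: shallow clear dish, 90 mm across, 16 mm tall (origin under its centre)
- marker: Bystander: marker pen, 110 mm long along its y, 13 mm thick, lying on the bench (origin under its centre)
- slide_box: The slide box itself: origin under its centre, x along its 90 mm length, z up

How it is judged:
By the outcome, as a careful person would: the job done as asked, in the order asked, and still so for the second after the job is handed in, with the robot touching nothing.
It also fails if it takes over 61 s, if anything falls off the work surface, if the arm or the gripper's body presses on something with over 40 N, if the wrist force passes 120 N, or if a joint passes its speed limit or range.

## Working session

There is one attempt and no reset: what is moved stays moved. The work goes in short steps, Python scripts to look and compute and a tool call to move; the robot and the scene stay as the last step left them, time stands still between calls to the robot, and variables do not carry over. Pictures are saved under pics/ and viewed, and the job is handed in when it is done.

Besides the shell and the picture viewer there is one more tool, called as name(argument=value, ...), one argument or row to a line, values as JSON. move_arm: Moves the arm, as the interface text tells. Its arguments: {"type":"object","properties":{"moves":{"type":"array","items":{"type":"array","items":{"type":"array","items":{"type":"number"}}}},"jaw":{"type":"number"}},"required":["moves"]}

```bash
ls; mkdir -p pics
python3 - <<'E'
from cell import ctrl,get_image,job,models
import cv2
for n in ("scene","top"):
    im=get_image(n); cv2.imwrite(f"pics/{n}0.png",im["color"])
    print({k:v for k,v in im.items() if k!="color"})
    for t in ["rack","channel","rail","box_centre","post_round","post_square","slide_box","filed_a","dropper","jar","beaker","dish","marker","tab1","tab2","tab3","tab4","tab5","tab6"]:
        try: print(n,t,[(d["uv"],round(d["score"],2)) for d in models.place_of(n,t)][:3])
        except Exception as e: print(t,e)
print(ctrl.read_state())
E
```

```text
pics
{'fov_y': 57.86952897351847, 'cx': 280.01104007157085, 'cy': 204.06951033488974, 'k1': 0.016855149002293658, 'origin': array([1128.35139811,  212.30336511,  751.74984792]), 'orientation': array([ 0.70327791, -0.0126136 ,  1.94023503])}
scene rack [([256.3, 208.1], 0.63)]
scene channel [([262.1, 191.6], 0.81)]
scene rail [([243.9, 210.4], 0.67)]
scene box_centre [([301.8, 198.6], 0.66)]
scene post_round [([181.9, 205.4], 0.43)]
scene post_square [([303.2, 233.9], 0.61)]
scene slide_box [([298.6, 201.1], 0.6)]
scene filed_a [([204.0, 208.5], 0.65), ([271.7, 223.2], 0.57)]
scene dropper [([425.9, 263.9], 0.8)]
scene jar [([154.9, 179.6], 0.68)]
scene beaker [([433.9, 220.3], 0.9)]
scene dish [([174.7, 150.8], 0.74)]
scene marker [([262.2, 260.3], 0.89)]
tab1 it knows: beaker, box_centre, channel, dish, dropper, filed, jar, marker, post_round, post_square, rack, rail, slide_box
tab2 it knows: beaker, box_centre, channel, dish, dropper, filed, jar, marker, post_round, post_square, rack, rail, slide_box
tab3 it knows: beaker, box_centre, channel, dish, dropper, filed, jar, marker, pos
[... 1903 characters left out ...]
 post_square, rack, rail, slide_box
{'clock': 1.4, 'qpos': array([ 1.26519597,  0.62837731,  0.03848082,  1.5173949 , -0.02702064,
        0.99627371, -0.02000157]), 'qd': array([ 0.00130237, -0.00243756, -0.00049951, -0.00192663,  0.00095129,
        0.00029831,  0.00122499]), 'tau': array([ 2.42020524e-04, -5.63271868e+01,  1.22569989e+00, -1.93780839e+01,
        1.09435446e-02,  1.67980401e-03,  9.21716463e-06]), 'eef_pos': array([ 154.43087769, -631.41676259,  231.32941818]), 'tool_rot': array([-3.14152535e+00, -6.31234694e-05, -1.33101814e+00]), 'force': array([ 0.39474817, -0.02208529, -0.02031807]), 'torque': array([-0.01231376, -0.0526069 , -0.003115  ]), 'width': 85.25332556567038}
```

View pictures.

Run:
```python
import cv2
a=cv2.imread("pics/top0.png")[140:300,220:460]; cv2.imwrite("pics/top0c.png",cv2.resize(a,(720,480),interpolation=cv2.INTER_CUBIC))
a=cv2.imread("pics/scene0.png")[130:290,130:370]; cv2.imwrite("pics/scene0c.png",cv2.resize(a,(720,480),interpolation=cv2.INTER_CUBIC))
```

```text
(no output)
```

View pics/top0.png

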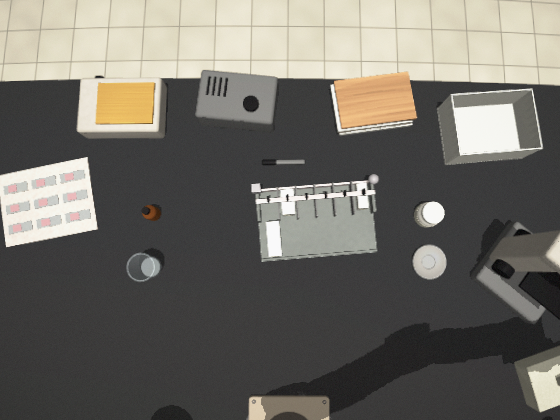

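View pics/scene0.png

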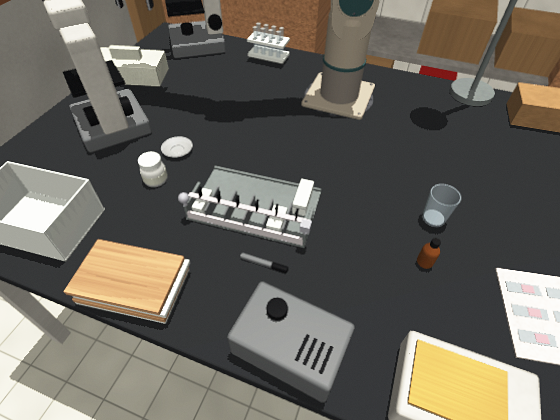

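```bash
sleep 1
```

```text
(no output)
```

View pics/top0c.png

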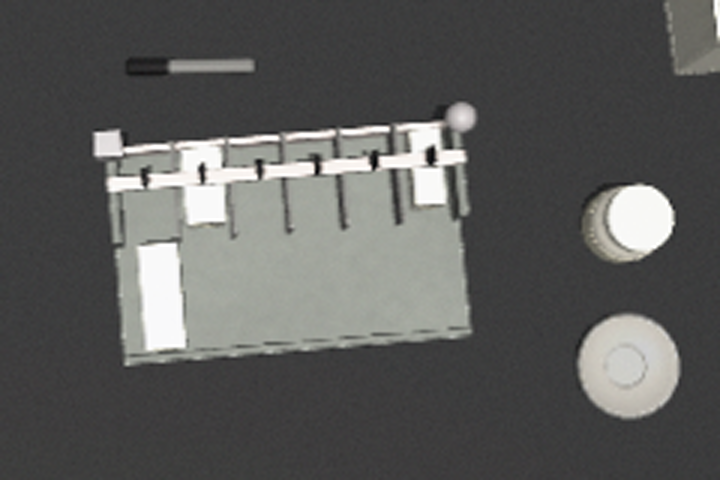

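View pics/scene0c.png

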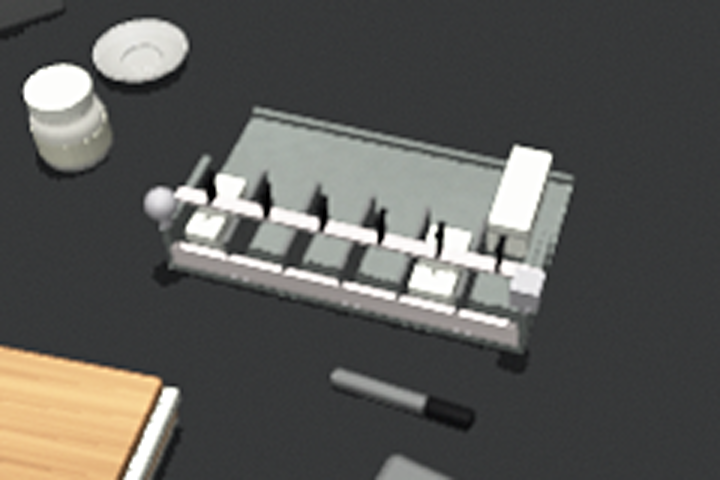

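```bash
cat > h.py <<'E'
import numpy as np, cv2, pickle
from scipy.spatial.transform import Rotation as R
from scipy.optimize import least_squares
class Cam:
    def __init__(s,im):
        s.o=np.array(im["origin"]);r=im["orientation"];s.R=R.from_euler('xyz',r).as_matrix()
        s.f=210/np.tan(np.radians(im["fov_y"])/2);s.c=(im["cx"],im["cy"]);s.k=im["k1"]
    def proj(s,P):
        q=(np.atleast_2d(P)-s.o)@s.R; x=q[:,0]/-q[:,2]; y=-q[:,1]/-q[:,2]
        d=1+s.k*(x*x+y*y); return np.c_[s.c[0]+s.f*x*d,s.c[1]+s.f*y*d]
    def back(s,uv,z):
        xd=(uv[0]-s.c[0])/s.f; yd=(uv[1]-s.c[1])/s.f; x,y=xd,yd
        for _ in range(20): d=1+s.k*(x*x+y*y); x,y=xd/d,yd/d
        v=s.R@np.array([x,-y,-1]); return s.o+v*(z-s.o[2])/v[2]
def rw(p,P):
    P=np.atleast_2d(np.array(P,float)); c,s=np.cos(p[2]),np.sin(p[2])
    return np.c_[p[0]+c*P[:,0]-s*P[:,1],p[1]+s*P[:,0]+c*P[:,1],P[:,2]]
E
cat > fit.py <<'E'
from h import *
from cell import get_image
cams={n:Cam(get_image(n)) for n in("top","scene")}
pickle.dump({n:vars(c) for n,c in cams.items()},open("cams.pkl","wb"))
ys=[120,72,24,-24,-72,-120]
T=lambda u,v:(220+u/3-1/3,140+v/3-1/3)
S=lambda u,v:(130+u/3-1/3,130+v/3-1/3)
top=[((80,-148,74),T(461,116)),((80,148,74+0),T(107,143)),((-100,152,14),T(127,364)),((-100,-152,14),T(470,334))]
sc=[((80,-148,74),S(161,203)),((80,148,76),S(528,282))]
def res(p,full=False):
    r=[]
    for c,l in((cams["top"],top),(cams["scene"],sc)):
        r+=list((c.proj(rw(p,[a for a,b in l]))-np.array([b for a,b in l])).ravel())
    return np.array(r)
s=least_squares(res,[530,-40,0.07],loss="soft_l1")
print(s.x,res(s.x).reshape(-1,2).round(2).tolist())
p=s.x
np.save("rack.npy",p)
for n,(cu,cv) in(("top",(220,140)),("scene",(130,130))):
    im=cv2.imread(f"pics/{n}0.png")[cv:cv+160,cu:cu+240]; im=cv2.resize(im,(720,480),interpolation=cv2.INTER_CUBIC)
    def ln(A,B,col):
        q=((cams[n].proj(rw(p,[A,B]))-[cu,cv]+.33)*3*8).astype(int); cv2.line(im,tuple(map(int,q[0])),tuple(map(int,q[1])),col,1,cv2.LINE_AA,3)
    for y in ys:
        ln((50,y,56),(50,y,85),(0,0,255)); ln((43,y,85),(57,y,85),(0,0,255))
        ln((0,y-24,50),(80,y-24,50),(0,255,0))
    ln((0,144,50),(80,144,50),(0,255,0)); ln((44,-150,56),(44,150,56),(255,255,0)); ln((56,-150,56),(56,150,56),(255,255,0))
    for x in(-100,-94): ln((x,-152,14),(x,152,14),(255,0,255))
    ln((-94,152,6),(0,152,6),(255,0,255)); ln((-94,-152,6),(0,-152,6),(255,0,255))
    cv2.imwrite(f"pics/{n}_fit.png",im)
print("tcp px",{n:c.proj([[154,-631,231]]).tolist() for n,c in cams.items()})
print("microscope base",cams["scene"].back((112,120),0),cams["scene"].back((75,110),0),cams["scene"].back((148,115),0))
print("box top", [ (rwi:=cams["top"].back(T(u,v),44)).round(1) for u,v in((138,244),(174,241),(187,346),(146,351))])
for nm,uv,z in(("jar",(433,213),75),("dish",(429,262),10),("beaker",(145,267),0)): print(nm,cams["top"].back(uv,z))
E
python3 fit.py
```

```text
[ 5.60253634e+02 -6.87728709e+01  9.51497733e-02] [[-0.87, 0.24], [-0.17, 1.35], [-1.27, 0.05], [0.73, -0.45], [-0.45, -0.39], [-0.9, 0.7]]
tcp px {'top': [[578.5720871928954, 394.5427439031472]], 'scene': [[136.76686611273573, 11.802157406600173]]}
microscope base [ 403.09404379 -625.92793265    0.        ] [ 404.94847241 -766.48735901    0.        ] [ 338.52336851 -536.95576485    0.        ]
box top [array([547.7,  60.2,  44. ]), array([550.5,  29.6,  44. ]), array([461.6,  17.9,  44. ]), array([457.2,  52.5,  44. ])]
jar [ 567.69015084 -360.44361416   75.        ]
dish [ 445.67552097 -367.72937293   10.        ]
beaker [427.78088058 379.02246795   0.        ]
```

View pics/top_fit.png

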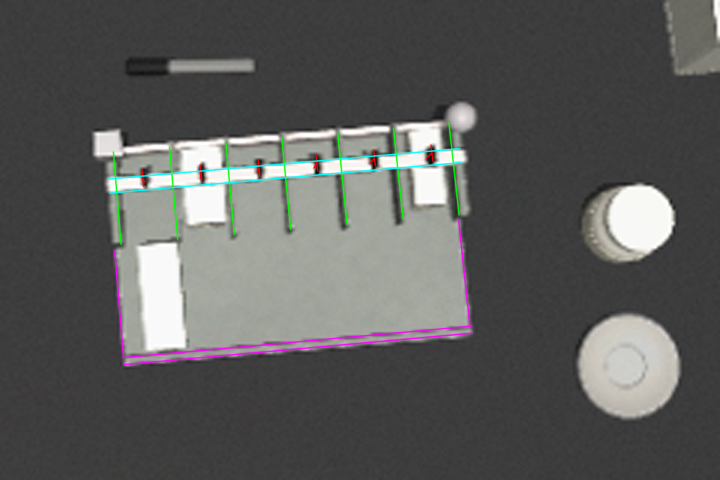

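View pics/scene_fit.png

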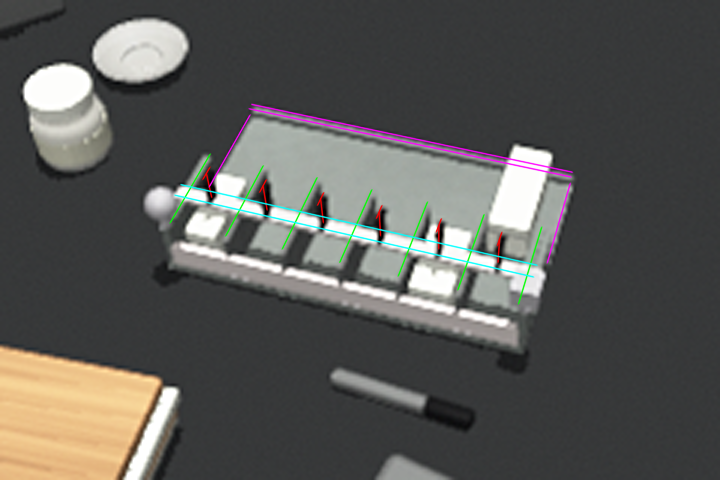

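```bash
cat >> h.py <<'E'
from cell import ctrl
def tool(p,yawoff=0,tilt=0,tilt_axis='x'):
    # tool down, tool x along rack x rotated by yawoff; tilt about rack axis
    Q=R.from_euler('xyz',[np.pi,0,yawoff])
    t=R.from_euler(tilt_axis,tilt)
    return R.from_euler('z',p[2])*t*Q
def rows(tg):
    st=ctrl.read_state(); p0=st["eef_pos"]; R0=R.from_euler('xyz',st["tool_rot"])
    print("t",st["clock"],"pos",p0.round(1),"rot",st["tool_rot"].round(3),"F",st["force"].round(1),"w",round(st["width"],1))
    for P,Q in tg:
        d=R0.inv().apply(np.array(P)-p0)/1000; v=(R0.inv()*Q).as_rotvec()
        print(d.round(4).tolist(),v.round(3).tolist())
def rackpos(p):
    st=ctrl.read_state(); c,s=np.cos(p[2]),np.sin(p[2]); d=st["eef_pos"][:2]-p[:2]
    return np.array([c*d[0]+s*d[1],-s*d[0]+c*d[1],st["eef_pos"][2]]).round(1)
p=np.array([560.3,-68.8,0.0955])
E
python3 - <<'E'
from h import *
print(rw(p,[[44,-165,150]]))
A=[(np.array([320,-350,231.]),R.from_euler('xyz',[np.pi,0,-.8])),
 (rw(p,[44,-165,180])[0],tool(p,0,0)),
 (rw(p,[44,-165,150])[0],tool(p,0,-0.5)),(rw(p,[44,-165,150])[0],tool(p,0,0.5))]
rows(A)
for a in A: print(a[1].as_matrix()[:,2].round(3))
E
```

```text
[[ 619.83306581 -228.85253536  150.        ]]
t 1.5 pos [ 154.4 -631.4  231.3] rot [-3.142  0.    -1.331] F [ 0.4 -0.2 -0.2] w 84.7
[-0.234, -0.2277, 0.0003] [-0.0, 0.0, -0.531]
[-0.2805, -0.5477, 0.0513] [-0.0, 0.0, -1.426]
[-0.2805, -0.5477, 0.0813] [-0.412, 0.356, -1.395]
[-0.2805, -0.5477, 0.0813] [0.411, -0.356, -1.395]
[-0. -0. -1.]
[ 0. -0. -1.]
[ 0.046 -0.477 -0.878]
[-0.046  0.477 -0.878]
```

move_arm(
  moves=[
    [[-0.06, -0.057, 0, 0, 0, -0.15], [-0.12, -0.115, 0, 0, 0, -0.3], [-0.18, -0.172, 0, 0, 0, -0.45], [-0.234, -0.228, 0, 0, 0, -0.53], [-0.243, -0.28, 0.01, 0, 0, -0.68], [-0.252, -0.34, 0.02, 0, 0, -0.84], [-0.26, -0.4, 0.03, 0, 0, -1.0], [-0.267, -0.45, 0.04, 0, 0, -1.15], [-0.274, -0.5, 0.045, 0, 0, -1.3], [-0.2805, -0.5477, 0.0513, 0, 0, -1.426], [-0.2805, -0.5477, 0.0513, 0, 0, -1.426], [-0.2805, -0.5477, 0.0513, 0, 0, -1.426], [-0.2805, -0.5477, 0.0513, 0, 0, -1.426]],
  ],
  jaw=0,
)

```text
clock: 3.12
eef_pos: [618.4, -230.2, 180.0]
tool_rot: [3.141, 0.002, 0.093]
force: [-0.4, -1.5, -0.0]
width: 0.1
```

Run:
```python
from h import *
A=[(rw(p,[44,-165,150])[0],tool(p,0,-0.5)),(rw(p,[44,-158,79])[0],tool(p,0,-0.5)),(rw(p,[44,-85,79])[0],tool(p,0,-0.5)),(rw(p,[44,-3,79])[0],tool(p,0,-0.5))]
rows(A);print(rackpos(p))
```

```text
t 3.125 pos [ 618.4 -230.2  180. ] rot [3.141e+00 2.000e-03 9.300e-02] F [-0.4 -1.5 -0. ] w 0.1
[0.0016, -0.0012, 0.03] [-0.499, 0.002, -0.002]
[0.0017, -0.0083, 0.101] [-0.499, 0.002, -0.002]
[0.0015, -0.0813, 0.1009] [-0.499, 0.002, -0.002]
[0.0013, -0.1633, 0.1009] [-0.499, 0.002, -0.002]
[  42.5 -166.2  180. ]
```

move_arm(
  moves=[
    [[0.001, 0, 0.015, -0.17, 0, 0], [0.001, 0, 0.025, -0.34, 0, 0], [0.001, 0, 0.03, -0.5, 0, 0], [0.001, 0, 0.03, -0.5, 0, 0], [0.001, 0, 0.05, -0.5, 0, 0], [0.001, -0.004, 0.075, -0.5, 0, 0], [0.001, -0.006, 0.095, -0.5, 0, 0], [0.001, -0.008, 0.101, -0.5, 0, 0], [0.001, -0.008, 0.101, -0.5, 0, 0], [0.001, -0.008, 0.101, -0.5, 0, 0]],
  ],
)

```text
clock: 4.38
eef_pos: [620.5, -221.3, 79.8]
tool_rot: [2.641, -0.001, 0.094]
force: [0.0, -0.7, 0.1]
width: -0.3
```

Run:
```python
from h import *
from cell import get_image
A=[(rw(p,[44,-85,79])[0],tool(p,0,-0.5)),(rw(p,[44,-3,79])[0],tool(p,0,-0.5)),(rw(p,[44,-3,160])[0],tool(p,0,-0.5))]
rows(A);print(rackpos(p))
for n,(cu,cv) in(("top",(220,140)),("scene",(130,130))):
    a=get_image(n)["color"][cv:cv+160,cu:cu+240]; cv2.imwrite(f"pics/{n}1.png",cv2.resize(a,(720,480),interpolation=cv2.INTER_CUBIC))
```

```text
t 4.375 pos [ 620.5 -221.3   79.8] rot [ 2.641e+00 -1.000e-03  9.400e-02] F [ 0.  -0.7  0.1] w -0.3
[-0.0015, -0.0641, -0.0341] [0.0, -0.001, -0.002]
[-0.0016, -0.136, -0.0735] [0.0, -0.001, -0.002]
[-0.0015, -0.0972, -0.1445] [0.0, -0.001, -0.002]
[  45.4 -157.6   79.8]
```

View pics/scene1.png

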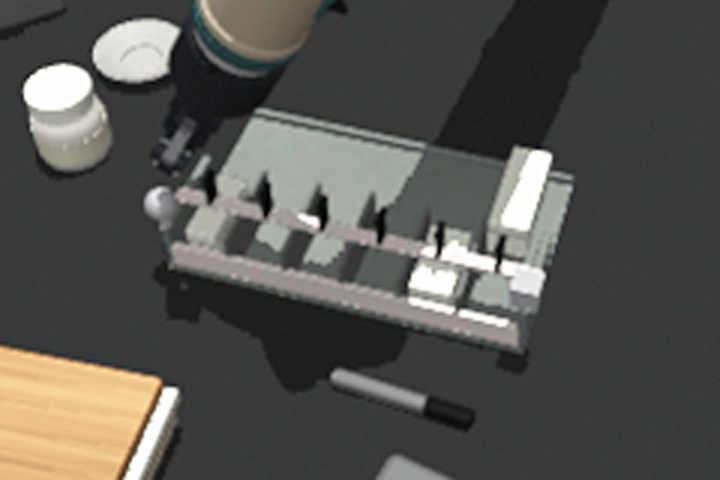

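move_arm(
  moves=[
    [[-0.001, -0.011, -0.006, 0, 0, 0], [-0.001, -0.022, -0.012, 0, 0, 0], [-0.001, -0.033, -0.0178, 0, 0, 0]],
  ],
)

```text
clock: 4.85
eef_pos: [615.5, -182.2, 78.9]
tool_rot: [2.642, -0.0, 0.096]
force: [-0.7, -1.2, -0.3]
width: -0.2
```

Run:
```python
from h import *
from cell import get_image
A=[(rw(p,[44,-3,79])[0],tool(p,0,-0.5))]
rows(A);print(rackpos(p))
for n,(cu,cv) in(("top",(220,140)),("scene",(130,130))):
    a=get_image(n)["color"][cv:cv+160,cu:cu+240]; cv2.imwrite(f"pics/{n}2.png",cv2.resize(a,(720,480),interpolation=cv2.INTER_CUBIC))
```

```text
t 4.85 pos [ 615.5 -182.2   78.9] rot [ 2.642 -0.     0.096] F [-0.7 -1.2 -0.3] w -0.2
[-0.0001, -0.101, -0.0552] [-0.0, -0.0, 0.0]
[  44.2 -118.1   78.9]
```

View pics/scene2.png

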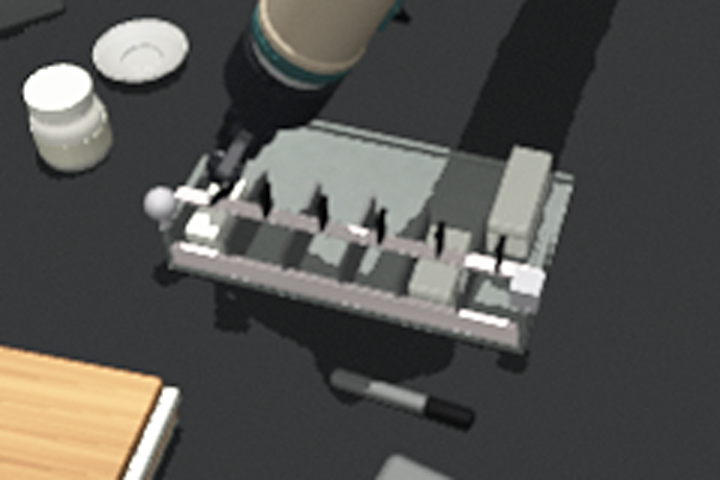

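move_arm(
  moves=[
    [[0, -0.01, -0.0055, 0, 0, 0], [0, -0.02, -0.011, 0, 0, 0], [0, -0.03, -0.0164, 0, 0, 0], [0, -0.04, -0.0218, 0, 0, 0], [0, -0.05, -0.0273, 0, 0, 0], [0, -0.058, -0.0317, 0, 0, 0], [0, -0.058, -0.0317, 0, 0, 0]],
  ],
)

```text
clock: 5.82
eef_pos: [609.5, -116.1, 78.6]
tool_rot: [2.643, -0.0, 0.097]
force: [-0.4, -0.6, -0.0]
width: -0.0
```

Run:
```python
from h import *
from cell import get_image
A=[(rw(p,[44,-3,79])[0],tool(p,0,-0.5)),(rw(p,[44,-3,160])[0],tool(p,0,-0.5))]
rows(A);print(rackpos(p))
for n,(cu,cv) in(("top",(220,140)),("scene",(130,130))):
    a=get_image(n)["color"][cv:cv+160,cu:cu+240]; cv2.imwrite(f"pics/{n}3.png",cv2.resize(a,(720,480),interpolation=cv2.INTER_CUBIC))
```

```text
t 5.825 pos [ 609.5 -116.1   78.6] rot [ 2.643 -0.     0.097] F [-0.4 -0.6 -0. ] w -0.0
[-0.0004, -0.0427, -0.0237] [-0.001, -0.001, 0.001]
[-0.0004, -0.0039, -0.0948] [-0.001, -0.001, 0.001]
[ 44.5 -51.8  78.6]
```

View pics/scene3.png

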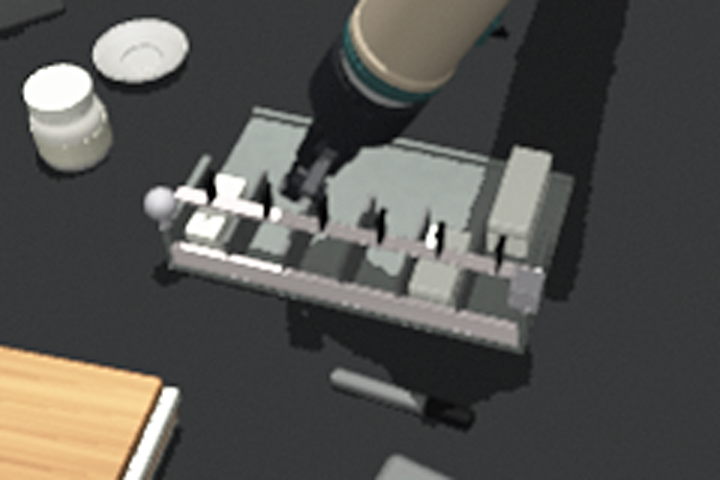

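move_arm(
  moves=[
    [[0, -0.01, -0.0055, 0, 0, 0], [0, -0.02, -0.011, 0, 0, 0], [0, -0.03, -0.0165, 0, 0, 0], [0, -0.039, -0.0216, 0, 0, 0], [0, -0.0428, -0.0237, 0, 0, 0], [0, -0.0428, -0.0237, 0, 0, 0]],
  ],
)

```text
clock: 6.68
eef_pos: [604.7, -68.3, 79.0]
tool_rot: [2.642, -0.0, 0.096]
force: [-0.5, 0.1, 0.7]
width: -0.5
```

Run:
```python
from h import *
from cell import get_image
A=[(rw(p,[44,-3,160])[0],tool(p,0,-0.5)),(rw(p,[44,-3,160])[0],tool(p,0,0)),(rw(p,[-46,114,160])[0],tool(p,np.pi/2,0)),(rw(p,[-46,114,160])[0],tool(p,-np.pi/2,0))]
rows(A);print(rackpos(p));print(ctrl.read_state()["qpos"].round(2))
for n,(cu,cv) in(("top",(220,140)),("scene",(130,130))):
    a=get_image(n)["color"][cv:cv+160,cu:cu+240]; cv2.imwrite(f"pics/{n}4.png",cv2.resize(a,(720,480),interpolation=cv2.INTER_CUBIC))
```

```text
t 6.675 pos [604.7 -68.3  79. ] rot [ 2.642 -0.     0.096] F [-0.5  0.1  0.7] w -0.5
[-0.0002, 0.0381, -0.0714] [-0.0, -0.0, 0.0]
[-0.0002, 0.0381, -0.0714] [0.5, -0.0, 0.0]
[-0.0902, -0.0646, -0.1275] [0.392, 0.391, -1.535]
[-0.0902, -0.0646, -0.1275] [0.391, -0.392, 1.535]
[44.2 -3.8 79. ]
[-0.26  0.82  0.08  1.81  0.71  0.7  -0.71]
```

View pics/scene4.png

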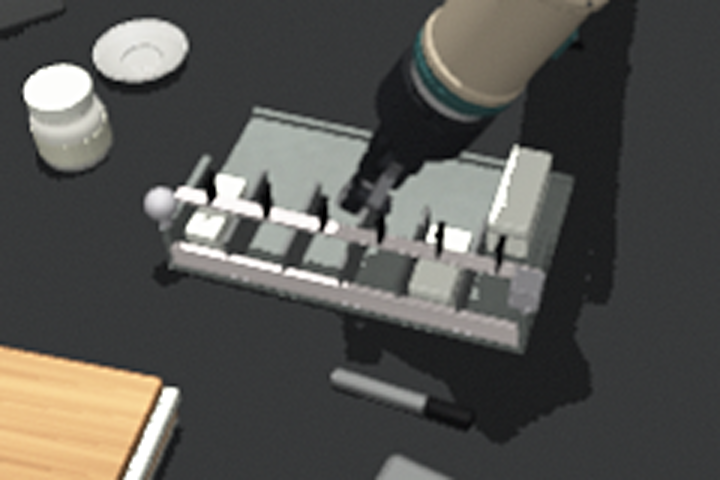

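move_arm(
  moves=[
    [[0, 0.019, -0.0357, 0, 0, 0], [0, 0.0381, -0.0714, 0, 0, 0], [0, 0.043, -0.08, 0.17, 0, 0], [0, 0.043, -0.08, 0.34, 0, 0], [0, 0.043, -0.08, 0.5, 0, 0], [0, 0.043, -0.08, 0.5, 0, 0]],
  ],
)

```text
clock: 7.52
eef_pos: [604.1, -77.1, 170.0]
tool_rot: [3.139, 0.0, 0.082]
force: [-0.7, -0.8, -0.4]
width: 0.1
```

Run:
```python
from h import *
A=[(rw(p,[-46,114,130])[0],tool(p,np.pi/2,0)),(rw(p,[-46,114,130])[0],tool(p,-np.pi/2,0))]
rows(A);print(rackpos(p));print(ctrl.read_state()["qpos"].round(2))
```

```text
t 7.525 pos [604.1 -77.1 170. ] rot [3.139 0.    0.082] F [-0.7 -0.8 -0.4] w 0.1
[-0.0905, -0.1253, 0.0397] [0.002, 0.002, -1.584]
[-0.0905, -0.1253, 0.0397] [0.002, -0.002, 1.557]
[ 42.8 -12.4 170. ]
[ 0.26  0.65 -0.3   1.69  0.25  0.83 -0.06]
```

move_arm(
  moves=[
    [[-0.015, -0.02, 0, 0, 0, 0.17], [-0.03, -0.04, 0, 0, 0, 0.34], [-0.045, -0.06, 0, 0, 0, 0.51], [-0.06, -0.08, 0, 0, 0, 0.68], [-0.075, -0.1, 0.01, 0, 0, 0.85], [-0.09, -0.12, 0.02, 0, 0, 1.02], [-0.0905, -0.1253, 0.03, 0, 0, 1.19], [-0.0905, -0.1253, 0.04, 0, 0, 1.36], [-0.0905, -0.1253, 0.04, 0, 0, 1.5], [-0.0905, -0.1253, 0.04, 0, 0, 1.557], [-0.0905, -0.1253, 0.04, 0, 0, 1.557], [-0.0905, -0.1253, 0.04, 0, 0, 1.557]],
  ],
  jaw=0.7,
)

```text
clock: 9.02
eef_pos: [502.4, 48.1, 129.9]
tool_rot: [3.141, -0.0, -1.46]
force: [-0.8, 1.3, 0.6]
width: 59.6
```

Run:
```python
from h import *
from cell import get_image
rp=lambda y,z:(rw(p,[-46,y,z])[0],tool(p,-np.pi/2,0))
rows([rp(114,60),rp(114,18)]);print(rackpos(p))
for n,(cu,cv) in(("top",(220,140)),("scene",(130,130))):
    a=get_image(n)["color"][cv:cv+160,cu:cu+240]; cv2.imwrite(f"pics/{n}5.png",cv2.resize(a,(720,480),interpolation=cv2.INTER_CUBIC))
```

```text
t 9.025 pos [502.4  48.1 129.9] rot [ 3.141 -0.    -1.46 ] F [-0.8  1.3  0.6] w 59.6
[0.0079, -0.0004, 0.0699] [0.0, -0.0, 0.015]
[0.0079, -0.0004, 0.1119] [0.0, -0.0, 0.015]
[-46.5 121.9 129.9]
```

View pics/scene5.png

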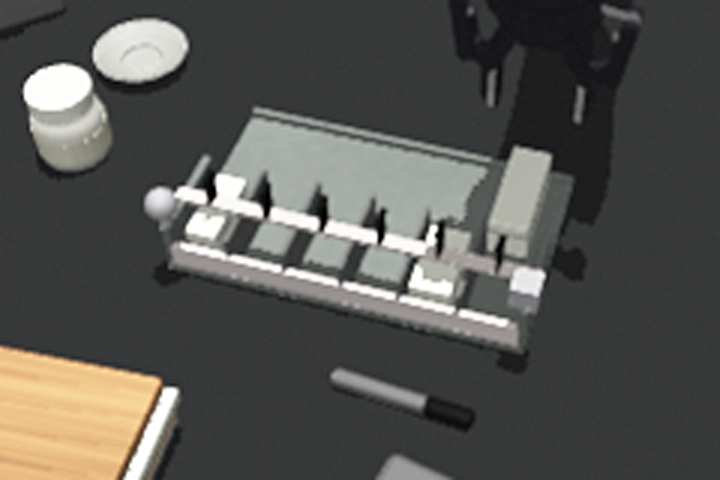

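move_arm(
  moves=[
    [[0.004, 0, 0.0, 0, 0, 0.015], [0.0079, -0.0004, 0.02, 0, 0, 0.015], [0.0079, -0.0004, 0.05, 0, 0, 0.015], [0.0079, -0.0004, 0.07, 0, 0, 0.015], [0.0079, -0.0004, 0.07, 0, 0, 0.015]],
  ],
)

```text
clock: 9.75
eef_pos: [502.8, 39.3, 58.8]
tool_rot: [3.139, -0.0, -1.478]
force: [-0.2, 1.2, 0.5]
width: 59.7
```

Run:
```python
from h import *
from cell import get_image
rp=lambda y,z:(rw(p,[-46,y,z])[0],tool(p,-np.pi/2,0))
rows([rp(114,60),rp(114,14)]);print(rackpos(p))
for n,(cu,cv) in(("top",(220,140)),("scene",(230,130))):
    a=get_image(n)["color"][cv:cv+160,cu:cu+240] if n=="top" else get_image(n)["color"][cv:cv+120,cu:cu+180]; cv2.imwrite(f"pics/{n}6.png",cv2.resize(a,(720,480),interpolation=cv2.INTER_CUBIC))
```

```text
t 9.75 pos [502.8  39.3  58.8] rot [ 3.139 -0.    -1.478] F [-0.2  1.2  0.5] w 59.7
[-0.0009, -0.0009, -0.0012] [0.003, -0.0, -0.003]
[-0.0009, -0.0011, 0.0448] [0.003, -0.0, -0.003]
[-46.9 113.1  58.8]
```

View pics/scene6.png

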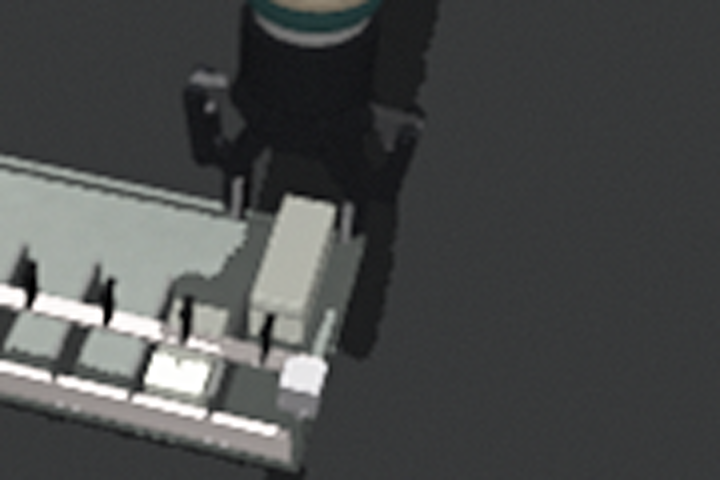

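View pics/top6.png

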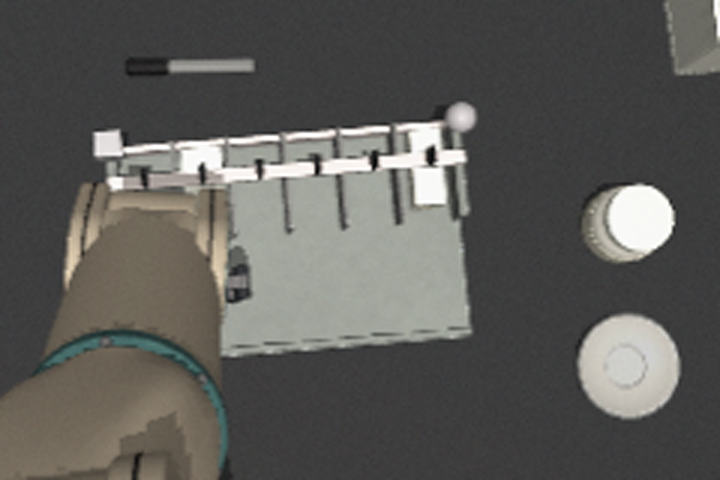

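move_arm(
  moves=[
    [[-0.001, 0, 0.015, 0, 0, 0], [-0.001, 0, 0.03, 0, 0, 0], [-0.001, 0, 0.044, 0, 0, 0], [-0.001, 0, 0.044, 0, 0, 0], [-0.001, 0, 0.044, 0, 0, 0]],
  ],
)

```text
clock: 10.48
eef_pos: [503.7, 40.8, 15.8]
tool_rot: [3.141, -0.0, -1.477]
force: [0.6, -0.0, -0.2]
width: 60.1
```

move_arm(
  moves=[
    [[0, 0, 0, 0, 0, 0], [0, 0, 0, 0, 0, 0], [0, 0, 0, 0, 0, 0], [0, 0, 0, 0, 0, 0]],
  ],
  jaw=0.46,
)

```text
clock: 10.98
eef_pos: [503.8, 40.9, 16.1]
tool_rot: [-3.141, 0.0, -1.477]
force: [-0.6, 0.3, -0.7]
width: 39.3
```

Run:
```python
from h import *
rp=lambda y,z:(rw(p,[-46,y,z])[0],tool(p,-np.pi/2,0))
rows([rp(114,14),rp(-24,14)]);print(rackpos(p))
```

```text
t 10.975 pos [503.8  40.9  16.1] rot [-3.141  0.    -1.477] F [-0.6  0.3 -0.7] w 39.3
[0.0006, 0.0002, 0.0021] [-0.0, 0.0, -0.002]
[0.1386, 0.0, 0.0021] [-0.0, 0.0, -0.002]
[-45.8 114.6  16.1]
```

move_arm(
  moves=[
    [[0.006, 0, 0, 0, 0, 0], [0.014, 0, 0, 0, 0, 0], [0.024, 0, 0, 0, 0, 0], [0.034, 0, 0, 0, 0, 0], [0.044, 0, 0, 0, 0, 0], [0.054, 0, 0, 0, 0, 0], [0.064, 0, 0, 0, 0, 0], [0.074, 0, 0, 0, 0, 0], [0.084, 0, 0, 0, 0, 0], [0.094, 0, 0, 0, 0, 0], [0.104, 0, 0, 0, 0, 0], [0.114, 0, 0, 0, 0, 0], [0.122, 0, 0, 0, 0, 0], [0.128, 0, 0, 0, 0, 0], [0.132, 0, 0, 0, 0, 0], [0.135, 0, 0, 0, 0, 0], [0.136, 0, 0, 0, 0, 0], [0.136, 0, 0, 0, 0, 0]],
  ],
)

```text
clock: 13.22
eef_pos: [516.5, -94.6, 15.9]
tool_rot: [3.142, -0.0, -1.477]
force: [-0.5, 1.3, -0.0]
width: 39.5
```

Run:
```python
from h import *
from cell import get_image
rp=lambda y,z:(rw(p,[-46,y,z])[0],tool(p,-np.pi/2,0))
rows([rp(-21.4,14)]);print(rackpos(p))
for n,(cu,cv) in(("top",(220,140)),("scene",(180,130))):
    a=get_image(n)["color"][cv:cv+160,cu:cu+240] if n=="top" else get_image(n)["color"][cv:cv+120,cu:cu+180]; cv2.imwrite(f"pics/{n}7.png",cv2.resize(a,(720,480),interpolation=cv2.INTER_CUBIC))
```

```text
t 13.225 pos [516.5 -94.6  15.9] rot [ 3.142 -0.    -1.477] F [-0.5  1.3 -0. ] w 39.5
[-0.0001, -0.0001, 0.0019] [0.0, -0.0, -0.002]
[-46.1 -21.5  15.9]
```

View pics/scene7.png

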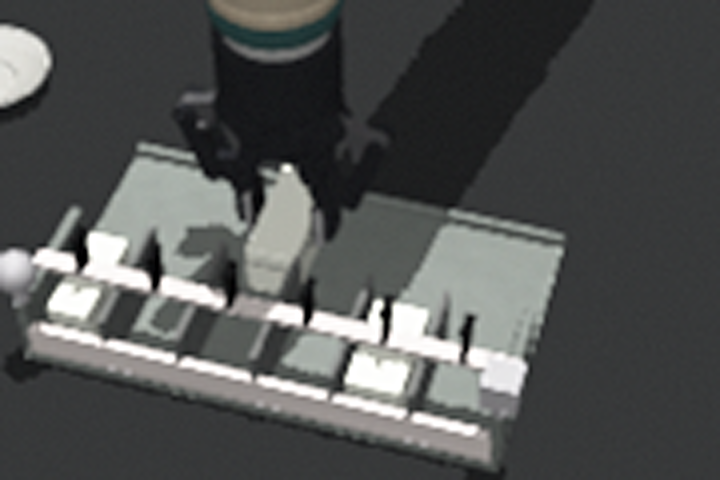

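move_arm(
  moves=[
    [[0, 0, 0, 0, 0, 0], [0, 0, 0, 0, 0, 0], [0, 0, 0, 0, 0, 0], [0, 0, -0.02, 0, 0, 0], [0, 0, -0.05, 0, 0, 0], [0, 0, -0.08, 0, 0, 0], [0, 0.025, -0.08, 0, 0, 0], [0, 0.06, -0.08, 0, 0, 0], [0, 0.085, -0.08, 0, 0, 0], [0, 0.085, -0.08, 0, 0, 0]],
  ],
  jaw=0.65,
)

```text
clock: 14.58
eef_pos: [429.8, -102.7, 96.0]
tool_rot: [3.139, 0.0, -1.478]
force: [0.8, 0.1, -0.4]
width: 55.8
```

Run:
```python
from h import *
from cell import get_image
print(tool(p,-np.pi/2,0).as_matrix().round(2))
rp=lambda x,y,z:(rw(p,[x,y,z])[0],tool(p,-np.pi/2,0))
rows([rp(-112,-24,90),rp(-112,-24,22)]);print(rackpos(p))
for n,(cu,cv) in(("top",(220,140)),("scene",(180,130))):
    a=get_image(n)["color"][cv:cv+160,cu:cu+240] if n=="top" else get_image(n)["color"][cv:cv+120,cu:cu+180]; cv2.imwrite(f"pics/{n}8.png",cv2.resize(a,(720,480),interpolation=cv2.INTER_CUBIC))
```

```text
[[ 0.1 -1.  -0. ]
 [-1.  -0.1 -0. ]
 [ 0.   0.  -1. ]]
t 14.575 pos [ 429.8 -102.7   96. ] rot [ 3.139  0.    -1.478] F [ 0.8  0.1 -0.4] w 55.8
[0.0026, -0.0211, 0.006] [0.002, 0.0, -0.003]
[0.0026, -0.0213, 0.074] [0.002, 0.0, -0.003]
[-133.1  -21.3   96. ]
```

View pics/scene8.png

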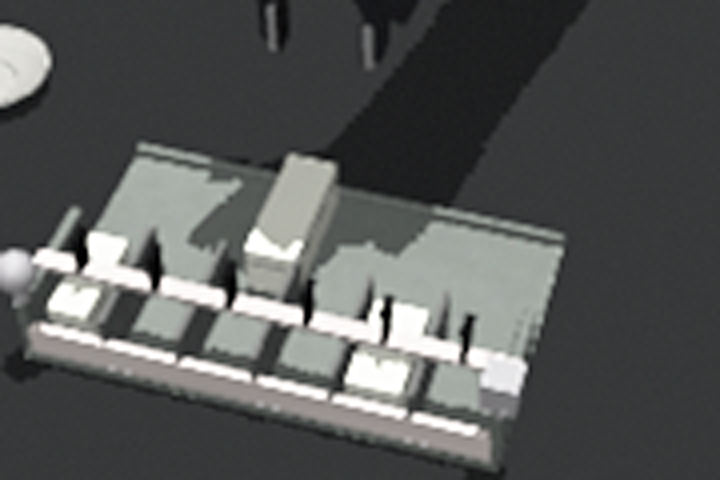

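View pics/top8.png

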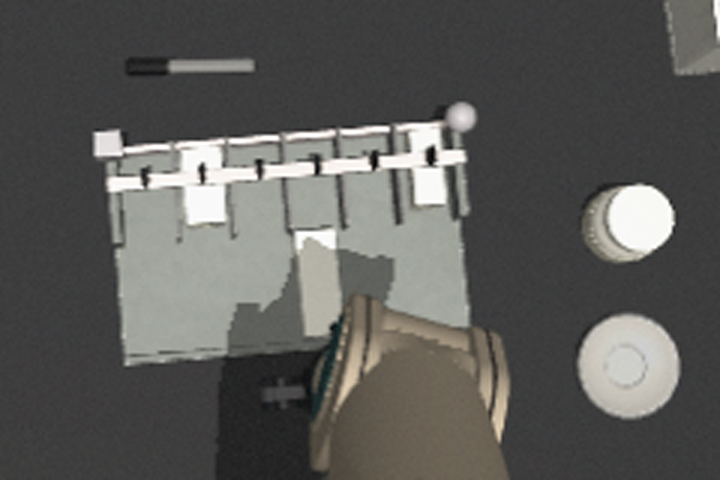

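move_arm(
  moves=[
    [[0.001, 0, 0.02, 0, 0, 0], [0.0015, 0, 0.045, 0, 0, 0], [0.0015, 0, 0.065, 0, 0, 0], [0.0015, 0, 0.075, 0, 0, -0.003], [0.0015, 0, 0.075, 0, 0, -0.003], [0.0015, 0, 0.075, 0, 0, -0.003], [0.0015, 0, 0.075, 0, 0, -0.003]],
  ],
  jaw=0,
)

```text
clock: 15.55
eef_pos: [432.9, -103.7, 21.0]
tool_rot: [-3.141, 0.0, -1.473]
force: [0.5, 0.4, -0.1]
width: 0.2
```

Run:
```python
from h import *
rp=lambda x,y,z:(rw(p,[x,y,z])[0],tool(p,-np.pi/2,0))
rows([rp(-60,-23,21),rp(-23,-23,21)]);print(rackpos(p))
```

```text
t 15.55 pos [ 432.9 -103.7   21. ] rot [-3.141  0.    -1.473] F [ 0.5  0.4 -0.1] w 0.2
[0.0005, -0.0702, 0.0] [-0.001, 0.0, 0.002]
[0.0006, -0.1072, 0.0001] [-0.001, 0.0, 0.002]
[-130.2  -22.6   21. ]
```

move_arm(
  moves=[
    [[0, -0.012, 0, 0, 0, 0], [0, -0.022, 0, 0, 0, 0], [0, -0.028, 0, 0, 0, 0], [0, -0.034, 0, 0, 0, 0], [0, -0.041, 0, 0, 0, 0], [0, -0.048, 0, 0, 0, 0], [0, -0.055, 0, 0, 0, 0], [0, -0.062, 0, 0, 0, 0], [0, -0.069, 0, 0, 0, 0], [0, -0.075, 0, 0, 0, 0], [0, -0.08, 0, 0, 0, 0], [0, -0.08, 0, 0, 0, 0]],
  ],
)

```text
clock: 17.05
eef_pos: [512.4, -96.2, 21.0]
tool_rot: [-3.141, -0.0, -1.474]
force: [-0.2, -0.5, 0.0]
width: 0.4
```

Run:
```python
from h import *
from cell import get_image
rp=lambda x,y,z:(rw(p,[x,y,z])[0],tool(p,-np.pi/2,0))
rows([rp(-21,-23,21)]);print(rackpos(p))
for n,(cu,cv) in(("top",(220,140)),("scene",(180,130))):
    a=get_image(n)["color"][cv:cv+160,cu:cu+240] if n=="top" else get_image(n)["color"][cv:cv+120,cu:cu+180]; cv2.imwrite(f"pics/{n}9.png",cv2.resize(a,(720,480),interpolation=cv2.INTER_CUBIC))
```

```text
t 17.05 pos [512.4 -96.2  21. ] rot [-3.141 -0.    -1.474] F [-0.2 -0.5  0. ] w 0.4
[0.0003, -0.0293, -0.0] [-0.001, -0.0, 0.002]
[-50.3 -22.7  21. ]
```

View pics/scene9.png

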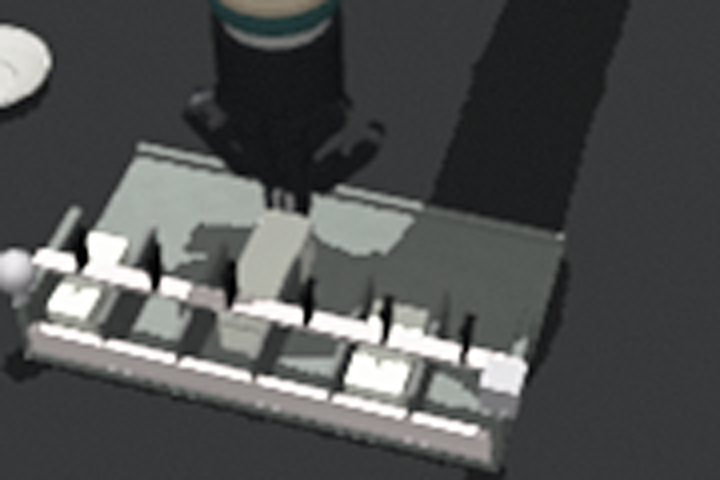

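move_arm(
  moves=[
    [[0, -0.006, 0, 0, 0, 0], [0, -0.012, 0, 0, 0, 0], [0, -0.018, 0, 0, 0, 0], [0, -0.022, 0, 0, 0, 0], [0, -0.025, 0, 0, 0, 0], [0, -0.027, 0, 0, 0, 0], [0, -0.027, 0, 0, 0, 0]],
  ],
)

```text
clock: 18.02
eef_pos: [538.9, -93.6, 20.9]
tool_rot: [-3.141, -0.0, -1.474]
force: [-0.7, 0.1, 0.5]
width: -0.3
```

move_arm(
  moves=[
    [[0, -0.001, 0, 0, 0, 0], [0, -0.002, 0, 0, 0, 0]],
  ],
)

```text
clock: 18.27
eef_pos: [540.4, -93.4, 20.9]
tool_rot: [3.141, 0.0, -1.474]
force: [-1.2, 0.3, 0.1]
width: 0.5
```

Run:
```python
from h import *
from cell import get_image
print(rackpos(p),ctrl.read_state()["force"])
for n,(cu,cv) in(("top",(220,140)),("scene",(180,130))):
    a=get_image(n)["color"][cv:cv+160,cu:cu+240] if n=="top" else get_image(n)["color"][cv:cv+120,cu:cu+180]; cv2.imwrite(f"pics/{n}10.png",cv2.resize(a,(720,480),interpolation=cv2.INTER_CUBIC))
```

```text
[-22.2 -22.6  20.9] [-1.15290307  0.31572347  0.06572971]
```

View pics/scene10.png

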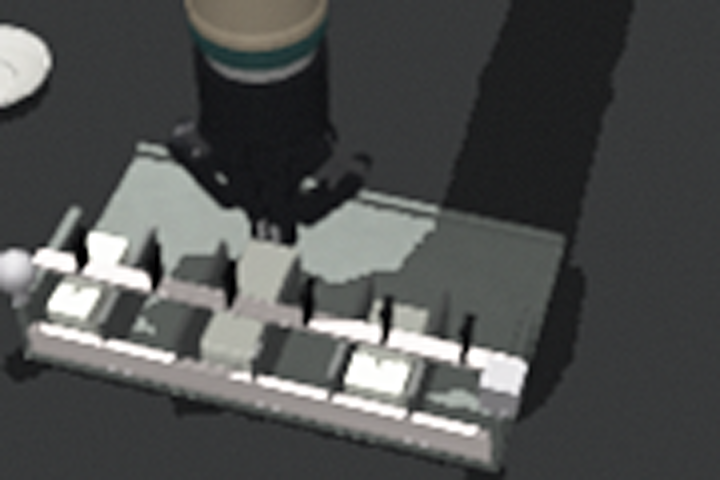

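Not yet at the stop; creep on until the force rises.

move_arm(
  moves=[
    [[0, -0.001, 0, 0, 0, 0], [0, -0.002, 0, 0, 0, 0], [0, -0.002, 0, 0, 0, 0]],
  ],
)

```text
clock: 18.75
eef_pos: [542.4, -93.2, 20.9]
tool_rot: [3.141, 0.0, -1.474]
force: [-1.3, -0.4, 0.7]
width: 0.3
```

move_arm(
  moves=[
    [[0, -0.001, 0, 0, 0, 0], [0, -0.002, 0, 0, 0, 0], [0, -0.002, 0, 0, 0, 0]],
  ],
)

```text
clock: 19.12
eef_pos: [542.3, -93.2, 20.8]
tool_rot: [3.138, 0.001, -1.475]
force: [-6.0, -1.0, 5.0]
width: 0.1
```

move_arm(
  moves=[
    [[0, -0.001, 0, 0, 0, 0], [0, -0.002, 0, 0, 0, 0], [0, -0.002, 0, 0, 0, 0]],
  ],
)

```text
clock: 19.5
eef_pos: [542.3, -93.2, 20.8]
tool_rot: [3.135, 0.002, -1.475]
force: [-10.0, -0.8, 7.5]
width: 0.2
```

Run:
```python
from h import *
print(rackpos(p),ctrl.read_state()["force"])
```

```text
[-20.2 -22.5  20.8] [-9.9938142  -0.81864694  7.4722485 ]
```

move_arm(
  moves=[
    [[0, 0.006, 0, 0, 0, 0], [0, 0.02, 0, 0, 0, 0], [0, 0.05, 0, 0, 0, 0], [0, 0.08, -0.01, 0, 0, 0], [0, 0.1, -0.05, 0, 0, 0], [0, 0.1, -0.1, 0, 0, 0], [0, 0.1, -0.15, 0, 0, 0], [0, 0.1, -0.15, 0, 0, 0]],
  ],
)

```text
clock: 20.5
eef_pos: [449.1, -103.1, 174.0]
tool_rot: [-3.134, -0.002, -1.473]
force: [0.4, 0.4, 0.0]
width: -0.3
```

Run:
```python
from h import *
from cell import get_image,models
print(rackpos(p),ctrl.read_state()["force"])
for n,(cu,cv) in(("top",(220,140)),("scene",(130,130))):
    im=get_image(n); c=Cam(im)
    a=im["color"][cv:cv+160,cu:cu+240].copy(); a=cv2.resize(a,(720,480),interpolation=cv2.INTER_CUBIC)
    P=rw(p,[[-10,-41,44],[-10,-7,44],[80,-7,44],[80,-41,44]]); q=((c.proj(P)-[cu,cv]+.33)*3).astype(int)
    b=a.copy(); cv2.polylines(b,[q.reshape(-1,1,2)],True,(0,0,255),1,cv2.LINE_AA)
    cv2.imwrite(f"pics/{n}11.png",b)
```

```text
[-113.9  -23.6  174. ] [0.40633212 0.3574777  0.04858457]
```

View pics/scene11.png

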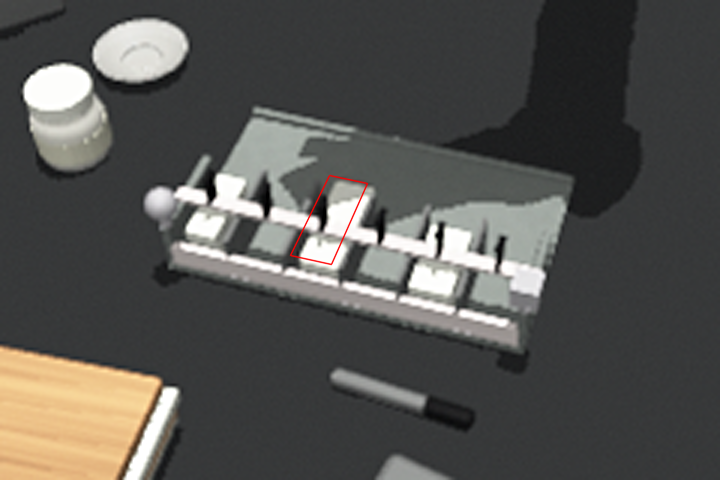

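View pics/top11.png

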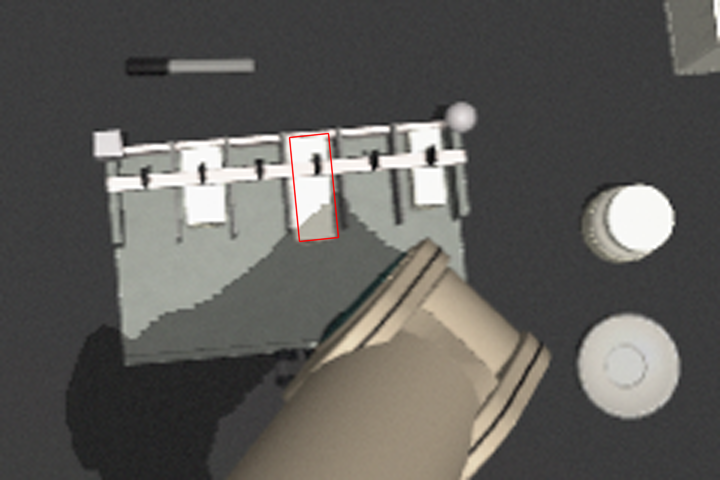

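```bash
python3 -c "
from cell import job
print(job.finish_job())"
```

```text
the job is handed in; nothing more can be done
None
```

The white slide box is filed in gap4, the third gap from the ball end. The job is handed in at about 20.6 s of the 61 s allowed.

**Counting:** The ball is on the rack's -y end. I ran the closed, tilted fingertip over tab6, tab5 and tab4 in that order, then lifted away before tab3. In the pictures each of the three had sprung back upright, and tab3 stood upright after the lift.

**Filing:** I slid the box along the channel between loosely straddling fingers until it faced gap4. Then I pushed its near end with the closed fingertips. It stopped moving as the force on the tool rose to about 12 N.

**Last checks:**
- **Seating:** The fingertip stalled at rack x = -20.2 mm. From the drawing I expected about -21 mm, so this fits the box being home.
- **Top camera:** The box outline matches the fully-home position to about a pixel.
- **Scene camera:** The outline sits about 2 mm off. The same offset showed in my rack fit from that camera before anything moved, so I put it down to calibration.
- **Bystanders and arm:** The bystanders I could see in the last pictures stand where they were. The beaker and dropper were outside those cropped views, but the arm never went near them. The arm finished about 170 mm above the bench, touching nothing.

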